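Punch the heel block, then draw the jig's jaw open to the mark and hold it

ROBOT

A 7-joint arm with a two-finger parallel gripper is mounted at the origin on the work surface. World frame = base frame: x ahead of the robot, y to its left, z up, the work surface at z = 0. Lengths are in m, angles in rad, forces in N, time in s.
With the tool pointing down it reaches from about 0.35 to 0.9 m from the base axis. Payload 7.2 kg.
Tool frame: the origin (TCP) lies at the very end of the fingers, on their centre line; the grasp point (between the pads) lies 19 mm behind it (ctrl.grip_depth is the distance from the TCP to the grasp point, in m); z points along the fingers, y is the direction in which the jaws open and shut (so a half turn about z gives the same grasp; the last joint's range is limited). The gripper opens to 88 mm and grips with 3 to 60 N. Pads are 20 mm wide; open, the fingers measure 115 mm over their backs; the gripper's body (75 mm by 178 mm) begins 61 mm behind the grasp point.
Start: joints at [-1.203, 0.411, -0.013, 1.596, 0.006, 1.134, -0.082], TCP at [0.264, 0.567, 0.223] pointing down, gripper open.
Joint ranges: [-2.95, 2.95], [-0.29, 1.99], [-1.47, 1.44], [0.14, 2.54], [-1.03, 4.17], [0.13, 1.85], [-2.86, 2.86]. Speed limits (rad/s): [2.39, 2.39, 3.01, 3.01, 3.14, 3.14, 3.14].

INTERFACE

Orientations are given as [roll, pitch, yaw] about the fixed x, y, z axes, in that order (R = Rz(yaw) Ry(pitch) Rx(roll)).
In Python, from workcell import ctrl, grab_frame, find_in, tip_of gives the robot as it stands.
- The arm moves only by the tool jog_arm, never from a script. Its argument "motion" is a list of rows, each a list of 3 entries, a list of its own where there are three numbers: the opening, from 0 (shut) to 1 (fully open), then the shift along the world's x, y, z in m, then the turn, a rotation vector about the world's x, y, z in degrees. A call has 1 to 20 rows; each row is the pose to reach, as a shift and turn from the pose commanded when the call began; what a row does not reach only later rows make up. A row lasts 1/8 s, in which the tool goes at most 62.5 mm and 10.7 degrees, less where a joint would pass 70% of its speed; a pose out of reach is approached as far as the arm can. A call with a gripper value outside its range is refused whole. The fingers move at their own pace and stop on an object; "newtons" is the grip in N (left out, the last holds). Time passes only in rows, so rows that repeat a pose let the fingers close. It gives the time, the measured TCP pose, the force and the opening at its end, in the units of the state.
- ctrl.get_state(): the state, without advancing time (a new reading comes with each control period).
- grab_frame(name): name is "scene" or "top" or "wrist"; returns a dict with "color" (384x512x3 uint8, red, green, blue), "range_z" (384x512 float32, m along the optical axis (not along the pixel's ray), 0 where there is no reading), "camera_matrix" (3x3 intrinsics, pixels), "R" (3x3) and "t" (3): a world point X has camera coordinates R X + t; the wrist camera has in their place "T_tool_cam" (4x4, takes a point from camera to tool coordinates, whose origin is the TCP and whose axes are the flange's). Camera axes: x right, y down, z forward; pixel columns grow to the right and rows downward; lengths in m; the calibration is good to about 2 mm. A picture is of the moment at which its call begins: read the wrist's pose just before it.
- ctrl.job_done(): hands the job in, once; it reports no verdict.
Trained networks look in the newest picture that a camera, given by its name, has taken for a name from the list of things; names that differ only in an ending like _2 or _b are one class to them, and where a whole thing is asked for, a point or a joint stands for the part that bears it (a point fixed in the world has none). Each returns a list of dicts, best first, with "conf" (0 to 1); they miss things now and then, are a little off and sometimes report something else, mostly with a low value. They report only what shows in the picture. A call takes as long as a camera call. They do not tell look-alikes from the thing itself.
- find_in(camera, thing): "location" ([column, row] in pixels, amid what is visible of it).
- tip_of(camera, thing): "location" ([column, row] in pixels: a listed point, or the origin of a listed thing).
The state is a dict: "time_s": time; "joint_pos": joint angles; "joint_velocities": joint speeds; "joint_torque": joint torques, N m; "tcp_pos": TCP position; "orientation": TCP orientation; "contact_force": force on the tool from outside, world axes, zero at the start; "ft_torque": the same for the moment, N m; "width": opening from 0.0 (shut) to 1.0 (fully open).
Only numpy, scipy, OpenCV 4.12 (cv2) and the standard library are available. Lean on these libraries where they do the work, as an engineer would, in place of code of your own. Each camera call takes 0.05 s, during which the arm holds its last target.

TASK

Pick up the upright mallet and, while the jaw is still closed on the heel block, use it to knock the sprung punch of the jig all the way down and let it spring back; then stand the mallet upright on the bench top and let go of it. Next pull the jig's spring-return slide out by its knob until its pointer lines up with the brass mark clip, and finish while holding it there: do not let go. Work the punch with the mallet only, leave the clip where it is set and the heel block in its nest, and leave the tin, jar and shoe last alone.

Things in the scene. Friction and masses are not known exactly. Their poses are not given: they have to be found in the camera images.
- jig: Grey heel-punching jig fixed to the bench. Base plate 12 mm thick, spanning jig x -150..+125, y -72..+60 mm. Origin on the bench surface; z up; the slide is pulled along the jig's own -x. A dark steel bridge (26 mm along x, 96 mm along y, top 78 mm above the bench) crosses it at x = +70 mm and carries the punch.
- punch: Round steel punch standing in the bridge at jig x = +70 mm, y = 0: flat head 24 mm across, 14 mm thick. Origin at the centre of the head's top face, 106 mm above the bench when up. A spring holds it up; it goes straight down 12 mm to its stop (top then at 94 mm), needing about 5 N to start and 9 N at the bottom, and springs back when left.
- slide: Flat steel slide in the jig: a jaw at its +x end closes on the heel block, an upright black round knob (point knob_top) pulls it. Origin on the knob's axis at bench height; axes as the jig's. Closed: knob at jig x = -50, y = 0 mm. It slides along the jig's -x, at most 80 mm, against a spring that pulls it shut: about 4 N at first, 1.1 N more per 10 mm (9 to 11 N at the mark).
- knob_top (a point): Centre of the flat top of the slide's knob: an upright post about 24 mm across, free to grip from 36 to 100 mm above the bench; this point is 100 mm above the bench. Nothing within 70 mm of the closed knob is taller than 46 mm.
- pointer (a point): Tip of the slide's pointer, a steel bar 4 mm wide that sticks out sideways (towards the jig's -y) from the foot of the knob, 31 mm above the bench; in line with the knob's axis along the jig's x.
- mark_line (a point): The mark: middle (along jig x) of the inner side of a small brass clip, 10 mm wide along x, 14 mm deep, top 36 mm above the bench, on the rail along the jig's -y edge. Set 42 to 66 mm along -x from the closed pointer. The slide is at the mark when pointer and this point have the same jig x; the pointer's tip passes about 2 mm beside it.
- heel_block: Black rubber shoe-heel block with a brown foot, 58 x 56 x 35 mm, loose in the jig's nest under the punch; origin at the centre of its underside, 12 mm above the bench.
- mallet: Upright mallet (pounder), standing on the bench: steel striking head, a disc 52 mm across and 32 mm high whose flat underside is the striking face, with an upright wooden handle 26 mm across from 45 to 115 mm above the underside, 128 mm high over all; about 0.45 kg. Origin at the centre of the underside; z up along the handle.
- tin: Flat round dark polish tin, 76 mm across and 27 mm high. Bystander; it stands to one side of the jig and the mallet to the other. Origin at the centre of its underside.
- jar: Small amber glass jar with a black cap, 60 mm across, 85 mm high. Bystander, beyond the jig. Origin at the centre of its underside.
- shoe_last: Wooden shoe last, about 185 mm long, 66 mm wide, 75 mm high. Bystander, beyond the jig. Origin on the bench under its heel half.
There are look-alikes about, which are no part of the job. What is shaped like the mallet but blue is not meant. What is shaped like the heel_block but orange is not meant.

How it is judged:
By the outcome, as a careful person would: the job done as asked, in the order asked, and still so for the second after the job is handed in, while the arm keeps its last pose, push and grip.
It also fails if it takes over 59 s, if anything falls off the work surface, if the arm or the gripper's body presses on something with over 40 N, if the wrist force passes 120 N, or if a joint passes its speed limit or range.

## Working session

There is one attempt and no reset: what is moved stays moved. The work goes in short steps, Python scripts to look and compute and a tool call to move; the robot and the scene stay as the last step left them, time stands still between calls to the robot, and variables do not carry over. Pictures are saved under pics/ and viewed, and the job is handed in when it is done.

Besides the shell and the picture viewer there is one more tool, called by a JSON object that holds its "name" and its "arguments". jog_arm: Moves the arm, as the interface text tells. Its arguments: {"type":"object","properties":{"motion":{"type":"array"},"newtons":{"type":"number"}},"required":["motion"]}

```bash
mkdir -p pics; ls
cat > h.py <<'E'
import numpy as np, cv2, json
from workcell import ctrl, grab_frame, find_in, tip_of
def save(f,name,crop=None,scale=1):
    im=f["color"][:,:,::-1]
    if crop: c0,r0,c1,r1=crop; im=im[r0:r1,c0:c1]
    im=cv2.resize(np.ascontiguousarray(im),None,fx=scale,fy=scale,interpolation=cv2.INTER_CUBIC)
    cv2.imwrite("pics/"+name,im)
def ray(f,uv):
    K=f["camera_matrix"]; d=np.linalg.inv(K)@[uv[0],uv[1],1]
    return f["R"].T@(-f["t"]), f["R"].T@d
def atz(f,uv,z):
    o,d=ray(f,uv); return o+d*(z-o[2])/d[2]
def dep(f,uv):
    c,r=int(round(uv[0])),int(round(uv[1])); p=f["range_z"][max(r-1,0):r+2,max(c-1,0):c+2]; p=p[p>0]
    if len(p)==0: return None
    o,d=ray(f,uv); return o+d*np.median(p)
def proj(f,X):
    p=f["camera_matrix"]@(f["R"]@np.asarray(X,float)+f["t"]); return p[:2]/p[2]
E
python3 - <<'E'
from h import *
print(ctrl.get_state())
for n in ("scene","top"):
    f=grab_frame(n); save(f,n+"0.png",scale=1.5)
    print(n,(f["R"].T@(-f["t"])).round(3),f["camera_matrix"].round(1).tolist())
    for t in ("jig","punch","slide","heel_block","mallet","tin","jar","shoe_last"):
        print(t,[(np.round(d["location"],1).tolist(),round(d["conf"],2),None if dep(f,d["location"]) is None else dep(f,d["location"]).round(3).tolist()) for d in find_in(n,t)][:3],
         [(np.round(d["location"],1).tolist(),round(d["conf"],2)) for d in tip_of(n,t)][:3])
    for t in ("knob_top","pointer","mark_line"):
        print(t,[(np.round(d["location"],1).tolist(),round(d["conf"],2)) for d in tip_of(n,t)][:3])
print(ctrl.get_state()["time_s"])
E
```

```text
pics
{'time_s': 0.0, 'joint_pos': array([-1.20320924,  0.41190009, -0.01272817,  1.59704761,  0.00562792,
        1.13429613, -0.08220926]), 'joint_velocities': array([ 2.11614731e-04, -4.53133473e-04,  1.63837576e-03,  1.62976102e-03,
       -8.41265484e-04, -1.24949282e-03,  4.18598630e-05]), 'joint_torque': array([ 7.94582866e-05, -5.87942219e+01,  6.41860440e-01, -2.91077185e+01,
       -5.37105266e-02,  1.84307154e-02,  1.55185112e-04]), 'tcp_pos': array([0.26365039, 0.56610592, 0.22180743]), 'orientation': array([-3.13998279e+00,  1.33394079e-04,  2.70584770e+00]), 'contact_force': array([-0.5314982 , -0.28126946, -0.17916284]), 'ft_torque': array([0.02329235, 0.02190134, 0.0216695 ]), 'width': 0.9977863211324027}
scene [ 1.066 -0.199  0.89 ] [[347.8, 0.0, 254.4], [0.0, 347.8, 193.0], [0.0, 0.0, 1.0]]
jig [([235.2, 199.7], 0.82, [0.564, -0.043, 0.071]), ([134.0, 209.4], 0.73, [0.481, -0.313, 0.057]), ([233.1, 196.0], 0.4, [0.561, -0.048, 0.09])] [([233.3, 193.7], 0.58)]
punch [([226.2, 158.5], 0.58, [0.44, -0.024, 0.103])] [([228.9, 156.1], 0.43)]
slide [([235.4, 196.8], 0.93, 
[... 1207 characters left out ...]
, 270.5], 0.79, [0.386, 0.134, 0.033]), ([268.9, 257.5], 0.61, [0.42, -0.02, 0.047])] [([205.5, 268.9], 0.89), ([267.4, 249.1], 0.52), ([274.2, 206.8], 0.16)]
mallet [([380.9, 238.2], 0.94, [0.469, -0.294, 0.084]), ([341.5, 236.3], 0.64, [0.473, -0.19, 0.118])] [([339.5, 235.8], 0.79), ([377.0, 238.5], 0.7), ([393.0, 273.7], 0.56)]
tin [([155.5, 225.6], 0.56, [0.5, 0.279, 0.025])] [([159.7, 223.3], 0.56)]
jar [([319.6, 122.4], 0.94, [0.763, -0.148, 0.084]), ([379.1, 240.1], 0.15, [0.465, -0.294, 0.068])] [([315.6, 129.0], 0.77)]
shoe_last [([208.5, 136.9], 0.63, [0.731, 0.14, 0.058])] []
knob_top [([278.2, 201.8], 0.56)]
pointer [([272.0, 227.7], 0.67)]
mark_line [([258.4, 180.0], 0.45)]
2.0
```

View pics/scene0.png

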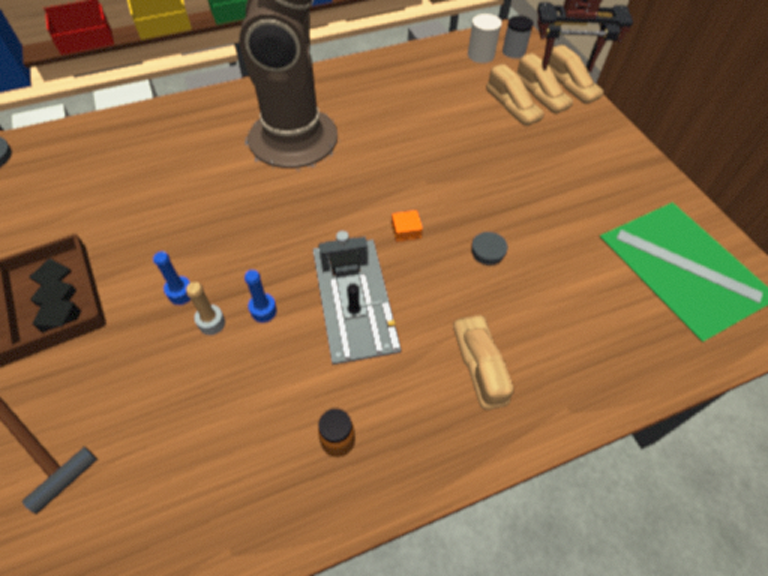

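View pics/top0.png

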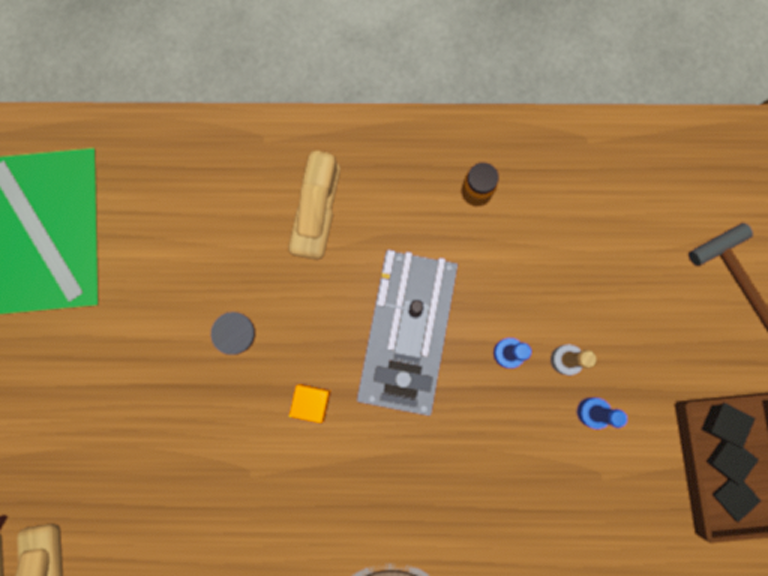

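The scene shows the mallet candidates: wooden-handled one at (138,210), blue ones at (172,201) and (115,186). In the top picture they are at (385,239), (341,236) and (403,275). The one I want has the wooden handle and steel head, so I'll check it in a crop and measure.

Run:
```python
from h import *
f=grab_frame("top"); np.savez("top.npz",**{k:f[k] for k in f}); g=grab_frame("scene"); np.savez("scene.npz",**{k:g[k] for k in g})
a=cv2.resize(f["color"][155:285,230:420,::-1],None,fx=4.2,fy=4.2,interpolation=cv2.INTER_CUBIC); cv2.imwrite("pics/topc.png",a)
b=cv2.resize(g["color"][145:255,100:290,::-1],None,fx=4.2,fy=4.2,interpolation=cv2.INTER_CUBIC); cv2.imwrite("pics/scc.png",b)
def cloud(f):
    h,w=f["range_z"].shape; u,v=np.meshgrid(np.arange(w),np.arange(h)); z=f["range_z"]
    P=np.stack([u,v,np.ones_like(u)],-1)@np.linalg.inv(f["camera_matrix"]).T*z[...,None]
    return (P-f["t"])@f["R"]
for n,q in(("top",f),("scene",g)):
    C=cloud(q); col=q["color"].astype(int); ok=q["range_z"]>0
    x,y,z=C[...,0],C[...,1],C[...,2]
    print(n,"bench z",np.median(z[ok&(abs(z)<.02)]).round(4))
    blue=(col[...,2]>col[...,0]+40)
    m=ok&(x>.42)&(x<.54)&(y<-.23)&(y>-.36)&~blue
    for lo,hi in((.02,.042),(.06,.11),(.115,.14)):
        s=m&(z>lo)&(z<hi); print("mallet",lo,s.sum(),C[s].mean(0).round(4) if s.sum() else 0, C[s].min(0).round(3),C[s].max(0).round(3)) if s.sum() else None
    m=ok&(x>.35)&(x<.7)&(y<.1)&(y>-.14)
    for nm,lo,hi in(("punch",.098,.115),("bridge",.070,.085),("knob",.09,.11)):
        s=m&(z>lo)&(z<hi)&((x>.48) if nm=="knob" else (x<.48)); print(nm,s.sum(),C[s].mean(0).round(4),C[s].min(0).round(3),C[s].max(0).round(3)) if s.sum() else print(nm,0)
    s=m&(z>.006)&(z<.017)
    r=cv2.minAreaRect(np.float32(C[s][:,:2]*1000)); print("plate rect mm",r)
    # yellow clip
    hsv=cv2.cvtColor(q["color"],cv2.COLOR_RGB2HSV); s=m&(hsv[...,0]>18)&(hsv[...,0]<32)&(hsv[...,1]>120)&(hsv[...,2]>130)&(z>.02)
    print("clip",s.sum(),C[s].mean(0).round(4) if s.sum() else 0, np.argwhere(s).mean(0)[::-1] if s.sum() else 0)
```

```text
top bench z -0.002
mallet 0.02 206 [ 0.4664 -0.2988  0.0304] [ 0.443 -0.326  0.021] [ 0.492 -0.28   0.041]
mallet 0.06 63 [ 0.466  -0.296   0.0859] [ 0.455 -0.301  0.061] [ 0.478 -0.293  0.109]
mallet 0.115 124 [ 0.4665 -0.3045  0.1246] [ 0.453 -0.32   0.116] [ 0.481 -0.292  0.13 ]
punch 77 [ 0.4334 -0.0182  0.1036] [ 0.423 -0.029  0.1  ] [ 0.444 -0.007  0.108]
bridge 339 [ 0.4335 -0.018   0.0756] [ 0.413 -0.066  0.07 ] [0.454 0.03  0.08 ]
knob 70 [ 0.5507 -0.0398  0.097 ] [ 0.541 -0.051  0.092] [ 0.561 -0.029  0.102]
plate rect mm ((515.6122436523438, -27.471107482910156), (132.00880432128906, 275.0702209472656), 79.51789855957031)
clip 10 [0.6115 0.0125 0.0341] [256.9 183.7]
scene bench z -0.0019
mallet 0.02 183 [ 0.4803 -0.3051  0.0302] [ 0.452 -0.331  0.02 ] [ 0.497 -0.281  0.042]
mallet 0.06 107 [ 0.4801 -0.3043  0.0853] [ 0.472 -0.318  0.06 ] [ 0.485 -0.293  0.109]
mallet 0.115 89 [ 0.4745 -0.3055  0.1244] [ 0.46  -0.32   0.116] [ 0.486 -0.292  0.129]
punch 45 [ 0.439  -0.0192  0.103 ] [ 0.428 -0.03   0.098] [ 0.448 -0.008  0.107]
bridge 233 [ 0.4398 -0.0193  0.0752] [ 0.418 -0.067  0.07 ] [0.459 0.03  0.083]
knob 53 [ 0.5572 -0.0405  0.0967] [ 0.546 -0.051  0.091] [ 0.568 -0.029  0.101]
plate rect mm ((520.3736572265625, -27.261390686035156), (131.79873657226562, 275.9217224121094), 79.6096420288086)
clip 11 [0.6162 0.013  0.0341] [260.63636364 215.09090909]
```

View pics/topc.png

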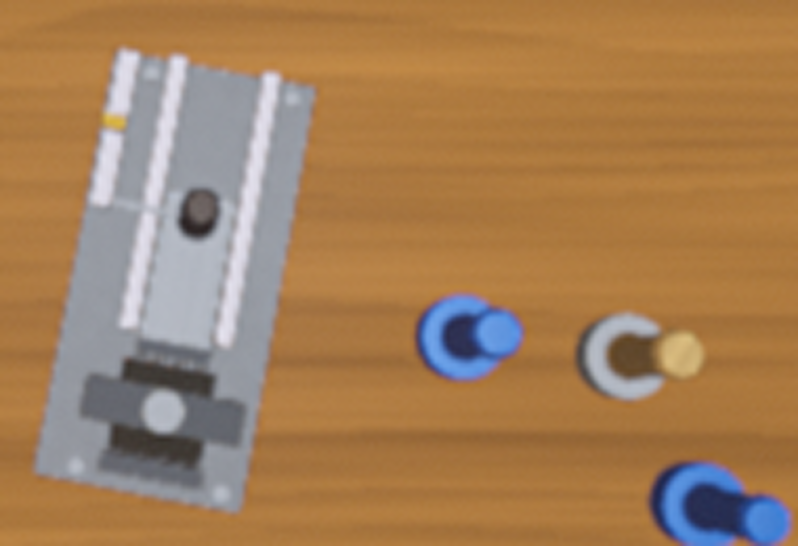

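View pics/scc.png

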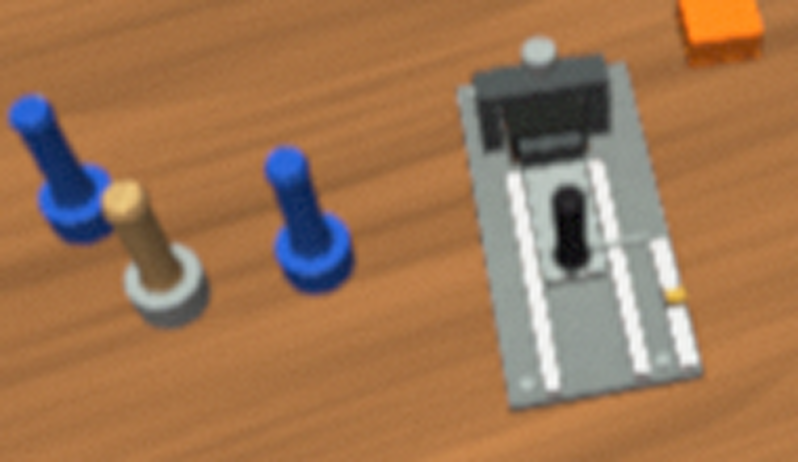

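The crop confirms it: one steel-headed, wooden-handled mallet at about (0.470, -0.304), with a blue one on each side. Plate size (275x132), punch height and knob height all match the description, and jig yaw is about 169.5°. I'll move above the mallet.

{"name": "jog_arm", "arguments": {"motion": [[0.6, [0.206, -0.87, 0.05], [0, 0, 14.5]], [0.6, [0.206, -0.87, 0.05], [0, 0, 14.5]], [0.6, [0.206, -0.87, 0.05], [0, 0, 14.5]], [0.6, [0.206, -0.87, 0.05], [0, 0, 14.5]], [0.6, [0.206, -0.87, 0.05], [0, 0, 14.5]], [0.6, [0.206, -0.87, 0.05], [0, 0, 14.5]], [0.6, [0.206, -0.87, 0.05], [0, 0, 14.5]], [0.6, [0.206, -0.87, 0.05], [0, 0, 14.5]], [0.6, [0.206, -0.87, 0.05], [0, 0, 14.5]], [0.6, [0.206, -0.87, 0.05], [0, 0, 14.5]], [0.6, [0.206, -0.87, 0.05], [0, 0, 14.5]], [0.6, [0.206, -0.87, 0.05], [0, 0, 14.5]], [0.6, [0.206, -0.87, 0.05], [0, 0, 14.5]], [0.6, [0.206, -0.87, 0.05], [0, 0, 14.5]], [0.6, [0.206, -0.87, 0.05], [0, 0, 14.5]], [0.6, [0.206, -0.87, 0.05], [0, 0, 14.5]], [0.6, [0.206, -0.87, 0.05], [0, 0, 14.5]]], "newtons": 40}}

```text
time_s: 4.22
tcp_pos: [0.4698, -0.3023, 0.2724]
orientation: [3.141, -0.0, 2.96]
contact_force: [-0.0, 0.3, 0.1]
width: 0.601
```

```bash
cat >> h.py <<'E'
from scipy.spatial.transform import Rotation as Ro
def wrist():
    s=ctrl.get_state(); f=grab_frame("wrist")
    T=np.eye(4); T[:3,:3]=Ro.from_euler("xyz",s["orientation"]).as_matrix(); T[:3,3]=s["tcp_pos"]
    M=np.linalg.inv(T@f["T_tool_cam"]); f=dict(f); f["R"]=M[:3,:3]; f["t"]=M[:3,3]; return s,f
def cloud(f):
    h,w=f["range_z"].shape; u,v=np.meshgrid(np.arange(w),np.arange(h)); z=f["range_z"]
    P=np.stack([u,v,np.ones_like(u)],-1)@np.linalg.inv(f["camera_matrix"]).T*z[...,None]
    return (P-f["t"])@f["R"]
E
python3 - <<'E'
from h import *
s,f=wrist(); save(f,"w1.png",scale=1.5); print(s["tcp_pos"],s["orientation"],f["T_tool_cam"].round(3).tolist(),f["camera_matrix"].round(0).tolist())
C=cloud(f); ok=f["range_z"]>0; col=f["color"].astype(int); x,y,z=C[...,0],C[...,1],C[...,2]
print("bench",np.median(z[ok&(abs(z)<.02)]))
blue=(col[...,2]>col[...,0]+40)
m=ok&(x>.42)&(x<.54)&(y<-.24)&(y>-.36)&~blue
for lo,hi in((.024,.034),(.06,.11),(.115,.14)):
    q=m&(z>lo)&(z<hi)
    if q.sum(): print(lo,q.sum(),C[q].mean(0).round(4),C[q].min(0).round(3),C[q].max(0).round(3),cv2.minEnclosingCircle(np.float32(C[q][:,:2]*1000)))
E
```

```text
[ 0.46980255 -0.30226709  0.27244493] [ 3.14072252e+00 -4.44212634e-04  2.95967329e+00] [[0.001, -0.963, -0.271, 0.075], [1.0, 0.001, 0.0, 0.002], [-0.0, -0.271, 0.963, -0.162], [0.0, 0.0, 0.0, 1.0]] [[267.0, 0.0, 256.0], [0.0, 267.0, 193.0], [0.0, 0.0, 1.0]]
bench -0.00019092636565349265
0.024 421 [ 0.4607 -0.3003  0.0314] [ 0.443 -0.327  0.025] [ 0.49  -0.277  0.034] ((468.52337646484375, -302.1582336425781), 25.6466007232666)
0.06 107 [ 0.4583 -0.3001  0.0848] [ 0.456 -0.314  0.061] [ 0.467 -0.289  0.109] ((465.600341796875, -301.79827880859375), 12.505179405212402)
0.115 446 [ 0.467  -0.3021  0.1264] [ 0.454 -0.317  0.118] [ 0.482 -0.288  0.13 ] ((468.5733947753906, -302.26031494140625), 14.473451614379883)
```

View pics/w1.png

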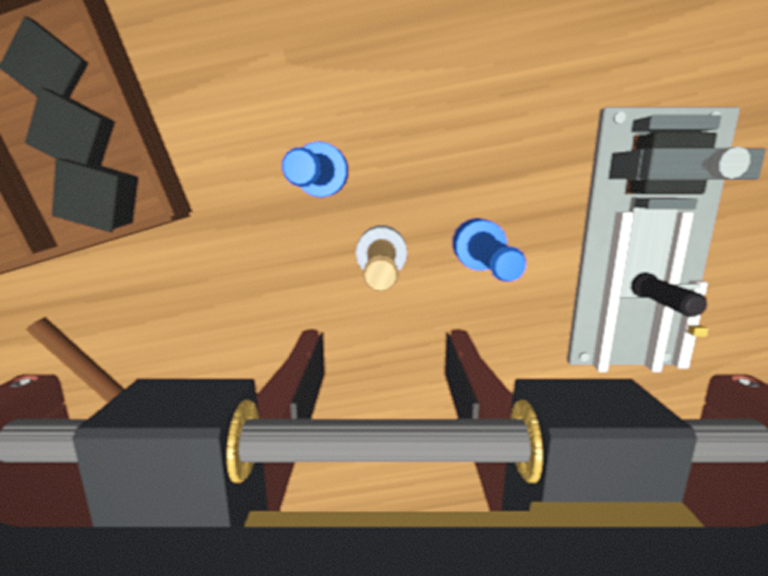

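The wrist view shows the mallet at (380,270) in the 1.5x picture, centred between the fingers. It measures (0.4685, -0.302), and the blue ones are clear of the fingers. I'll descend and close.

{"name": "jog_arm", "arguments": {"motion": [[0.6, [-0.001, 0.001, -0.06], [0, 0, 0]], [0.6, [-0.001, 0.001, -0.12], [0, 0, 0]], [0.6, [-0.001, 0.001, -0.175], [0, 0, 0]], [0.6, [-0.001, 0.001, -0.203], [0, 0, 0]], [0.6, [-0.001, 0.001, -0.203], [0, 0, 0]], [0.2, [-0.001, 0.001, -0.203], [0, 0, 0]], [0.2, [-0.001, 0.001, -0.203], [0, 0, 0]], [0.2, [-0.001, 0.001, -0.203], [0, 0, 0]], [0.2, [-0.001, 0.001, -0.203], [0, 0, 0]]], "newtons": 50}}

```text
time_s: 5.4
tcp_pos: [0.4696, -0.3035, 0.0709]
orientation: [-3.14, 0.003, 2.958]
contact_force: [-0.7, -2.2, 7.1]
width: 0.306
```

Run:
```python
from h import *
print(ctrl.get_state()["contact_force"])
f=grab_frame("wrist"); save(f,"w2.png",scale=1)
```

```text
[-0.73769287 -2.20813055  7.12662444]
```

View pics/w2.png

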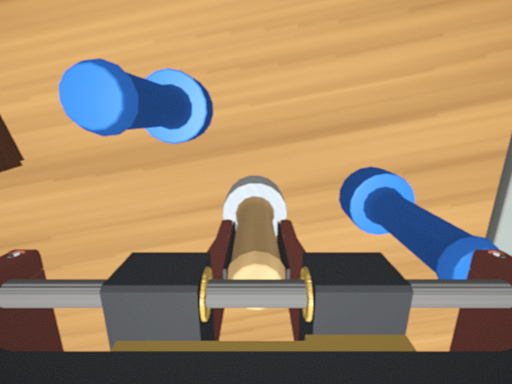

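Gripped: opening 0.306 is about 27 mm, and the picture shows the handle between the pads at (257,240). Now lifting and carrying it to above the punch.

{"name": "jog_arm", "arguments": {"motion": [[0.2, [0, 0, 0.03], [0, 0, 0]], [0.2, [0, 0, 0.08], [0, 0, 0]], [0.2, [0, 0, 0.13], [0, 0, 0]], [0.2, [0, 0, 0.17], [0, 0, 0]], [0.2, [-0.004, 0.03, 0.17], [0, 0, 0]], [0.2, [-0.01, 0.08, 0.17], [0, 0, 0]], [0.2, [-0.016, 0.135, 0.17], [0, 0, 0]], [0.2, [-0.022, 0.19, 0.17], [0, 0, 0]], [0.2, [-0.029, 0.24, 0.17], [0, 0, 0]], [0.2, [-0.033, 0.275, 0.17], [0, 0, 0]], [0.2, [-0.034, 0.285, 0.17], [0, 0, 0]], [0.2, [-0.034, 0.285, 0.17], [0, 0, 0]], [0.2, [-0.034, 0.285, 0.17], [0, 0, 0]]]}}

```text
time_s: 7.08
tcp_pos: [0.4348, -0.0187, 0.2396]
orientation: [-3.141, -0.0, 2.957]
contact_force: [0.4, -0.5, -3.1]
width: 0.303
```

Run:
```python
from h import *
s,f=wrist(); save(f,"w3.png",scale=1.5); np.savez("w3.npz",**f); print(s["tcp_pos"],s["orientation"],s["contact_force"],s["width"])
C=cloud(f); ok=f["range_z"]>0; x,y,z=C[...,0],C[...,1],C[...,2]
print("plate z",np.median(z[ok&(abs(z-.012)<.004)]))
tp=s["tcp_pos"]
for nm,lo,hi,c in(("punch",.1,.112,(.4345,-.0175)),("knob",.09,.11,(.553,-.04)),("bridge",.07,.083,(.4345,-.0175))):
    q=ok&(z>lo)&(z<hi)&(np.hypot(x-c[0],y-c[1])<(.06 if nm=="bridge" else .03))
    if q.sum(): print(nm,q.sum(),C[q].mean(0).round(4),cv2.minEnclosingCircle(np.float32(C[q][:,:2]*1000)),cv2.minAreaRect(np.float32(C[q][:,:2]*1000)))
g=grab_frame("scene"); save(g,"s3.png",crop=(100,100,340,280),scale=3)
```

```text
[ 0.43479982 -0.0187434   0.23957607] [-3.14113827e+00 -1.62875419e-04  2.95701461e+00] [ 0.40943879 -0.46404485 -3.05334656] 0.302996107638235
plate z 0.011582947048542949
bridge 966 [ 0.4313 -0.0109  0.077 ] ((435.4588317871094, -14.389204978942871), 48.960182189941406) ((434.1341552734375, -14.182754516601562), (95.68648529052734, 25.986690521240234), 80.47787475585938)
```

View pics/w3.png

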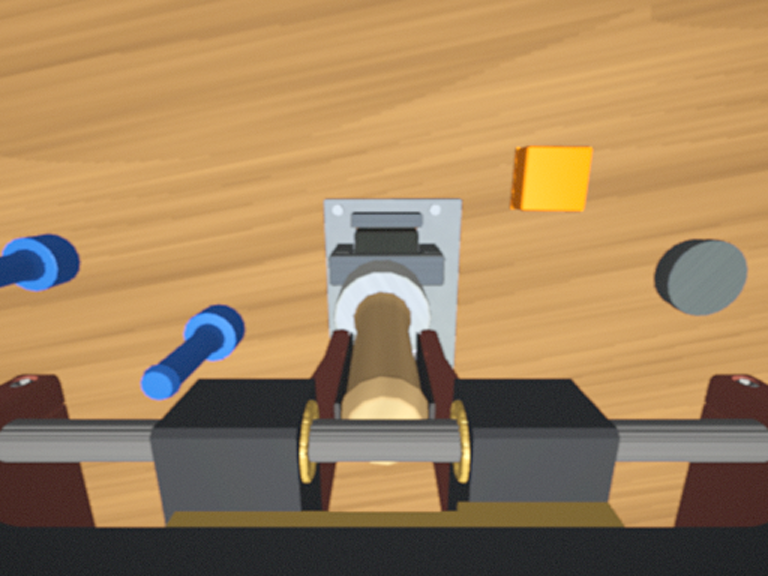

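View pics/s3.png

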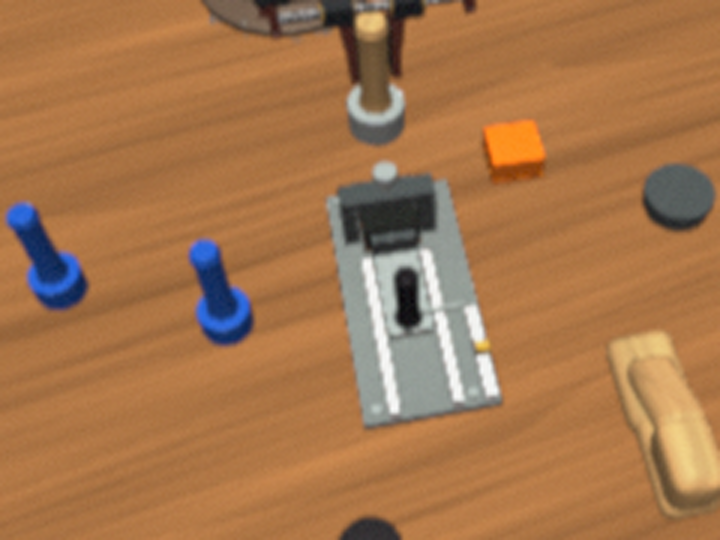

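The wrist picture shows the mallet at (380,330) over the bridge. The bridge centre measures (0.434, -0.014) and the mallet axis is about (0.435, -0.019), so it sits well inside the 52 mm face. Now pressing down in stages.

{"name": "jog_arm", "arguments": {"motion": [[0.2, [0, 0.002, -0.035], [0, 0, 0]], [0.2, [0, 0.002, -0.055], [0, 0, 0]], [0.2, [0, 0.002, -0.065], [0, 0, 0]], [0.2, [0, 0.002, -0.073], [0, 0, 0]], [0.2, [0, 0.002, -0.077], [0, 0, 0]], [0.2, [0, 0.002, -0.077], [0, 0, 0]], [0.2, [0, 0.002, -0.077], [0, 0, 0]]], "newtons": 60}}

```text
time_s: 8.05
tcp_pos: [0.4366, -0.0164, 0.1647]
orientation: [3.141, 0.004, 2.958]
contact_force: [-5.3, -3.5, 16.7]
width: 0.307
```

Run:
```python
from h import *
s,f=wrist(); save(f,"w4.png",scale=1); print(s["tcp_pos"],s["orientation"],s["contact_force"],s["width"])
g=grab_frame("scene"); save(g,"s4.png",crop=(190,110,290,210),scale=6)
C=cloud(g); x,y,z=C[...,0],C[...,1],C[...,2]
```

```text
[ 0.43663795 -0.016379    0.16468887] [3.1407302  0.00367016 2.95800923] [-5.27510617 -3.45817916 16.65225252] 0.3068169114297399
```

View pics/s4.png

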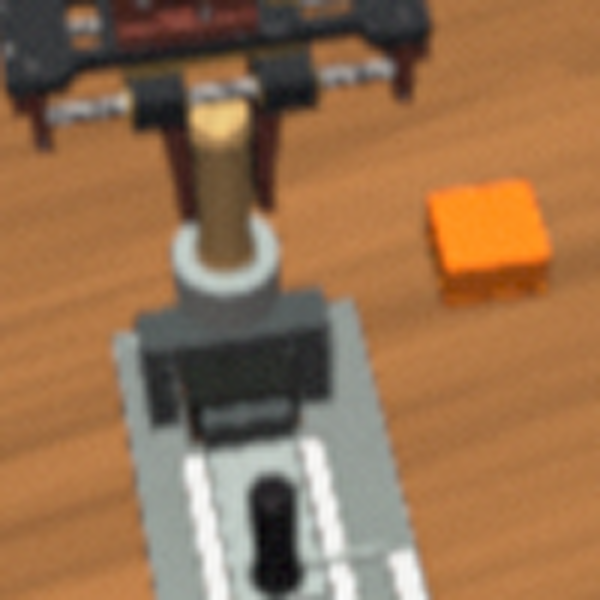

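View pics/w4.png

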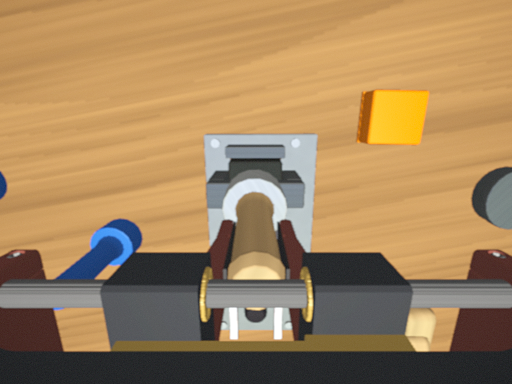

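Push is about 20 N, more than the 9 N the spring needs at the bottom, and the mallet face is at about 94 mm. I'll press 3 mm further to confirm the hard stop.

{"name": "jog_arm", "arguments": {"motion": [[0.2, [0, 0, -0.003], [0, 0, 0]], [0.2, [0, 0, -0.003], [0, 0, 0]], [0.2, [0, 0, -0.003], [0, 0, 0]]]}}

```text
time_s: 8.52
tcp_pos: [0.4398, -0.0169, 0.1643]
orientation: [3.139, 0.01, 2.958]
contact_force: [-5.5, -5.7, 41.6]
width: 0.307
```

Only 0.4 mm more travel for 25 N more force, so that is the hard stop and the punch is fully down. Lifting off and checking the spring-back.

{"name": "jog_arm", "arguments": {"motion": [[0.2, [0, 0, 0.01], [0, 0, 0]], [0.2, [0, 0, 0.04], [0, 0, 0]], [0.2, [0, 0, 0.08], [0, 0, 0]], [0.2, [0.004, -0.04, 0.08], [0, 0, 0]], [0.2, [0.01, -0.09, 0.08], [0, 0, 0]], [0.2, [0.016, -0.14, 0.08], [0, 0, 0]], [0.2, [0.023, -0.19, 0.08], [0, 0, 0]], [0.2, [0.029, -0.24, 0.08], [0, 0, 0]], [0.2, [0.033, -0.275, 0.08], [0, 0, 0]], [0.2, [0.034, -0.287, 0.08], [0, 0, 0]], [0.2, [0.034, -0.287, 0.08], [0, 0, 0]]]}}

```text
time_s: 9.9
tcp_pos: [0.4688, -0.3025, 0.2394]
orientation: [3.142, -0.0, 2.958]
contact_force: [-0.3, -0.1, -4.8]
width: 0.3
```

Run:
```python
from h import *
s,f=wrist(); save(f,"w5.png",scale=1); print(s["tcp_pos"],s["orientation"],s["contact_force"],s["width"])
g=grab_frame("scene"); save(g,"s5.png",crop=(90,100,310,260),scale=3.5)
for n,q in(("scene",g),("wrist",f)):
    C=cloud(q); x,y,z=C[...,0],C[...,1],C[...,2]; ok=q["range_z"]>0
    m=ok&(np.hypot(x-.437,y+.018)<.03)&(z>.085); print(n,m.sum(),np.percentile(z[m],[10,50,90]).round(4) if m.sum() else 0, C[m].mean(0).round(4) if m.sum() else 0)
```

```text
[ 0.46876829 -0.30250874  0.23944337] [ 3.14150051e+00 -2.92741752e-04  2.95781590e+00] [-0.28896786 -0.11449428 -4.82545388] 0.30043870108399723
scene 56 [0.0947 0.1027 0.1053] [ 0.4401 -0.0194  0.1012]
wrist 311 [0.0943 0.1015 0.1057] [ 0.4341 -0.0233  0.1007]
```

View pics/s5.png

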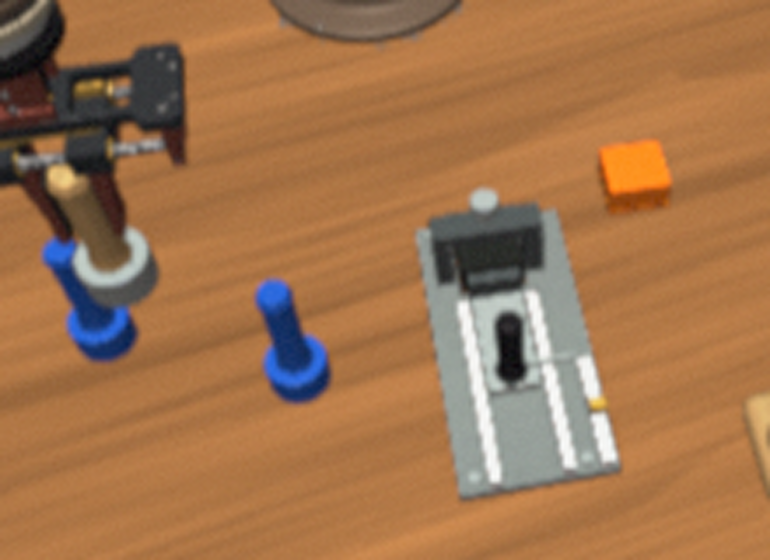

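View pics/w5.png

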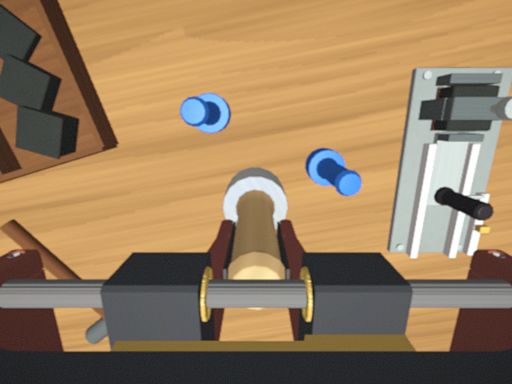

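The punch is back up, its head at (482,200) in the scene crop and its top at about 105 mm. The mallet is still upright in the grip. Setting it down where it came from.

{"name": "jog_arm", "arguments": {"motion": [[0.2, [0, 0, -0.05], [0, 0, 0]], [0.2, [0, 0, -0.1], [0, 0, 0]], [0.2, [0, 0, -0.145], [0, 0, 0]], [0.2, [0, 0, -0.16], [0, 0, 0]], [0.2, [0, 0, -0.166], [0, 0, 0]], [0.2, [0, 0, -0.17], [0, 0, 0]], [0.2, [0, 0, -0.17], [0, 0, 0]], [0.2, [0, 0, -0.17], [0, 0, 0]]]}}

```text
time_s: 11.0
tcp_pos: [0.4702, -0.3029, 0.0716]
orientation: [-3.142, 0.003, 2.959]
contact_force: [-2.1, 2.1, 7.9]
width: 0.303
```

It is resting on the bench with about 12 N of net push. Releasing and backing straight up.

{"name": "jog_arm", "arguments": {"motion": [[0.35, [0, 0, 0.001], [0, 0, 0]], [0.45, [0, 0, 0.001], [0, 0, 0]], [0.65, [0, 0, 0.001], [0, 0, 0]], [0.65, [0, 0, 0.001], [0, 0, 0]], [0.65, [0, 0, 0.03], [0, 0, 0]], [0.65, [0, 0, 0.08], [0, 0, 0]], [0.65, [0, 0, 0.14], [0, 0, 0]], [0.65, [0, 0, 0.19], [0, 0, 0]], [0.65, [0, 0, 0.19], [0, 0, 0]]]}}

```text
time_s: 12.12
tcp_pos: [0.4703, -0.3038, 0.2633]
orientation: [-3.141, 0.007, 2.959]
contact_force: [0.2, -0.0, -0.9]
width: 0.648
```

Run:
```python
from h import *
s,f=wrist(); save(f,"w6.png",scale=1.5); print(s["tcp_pos"],s["orientation"],s["contact_force"],s["width"])
C=cloud(f); x,y,z=C[...,0],C[...,1],C[...,2]; ok=f["range_z"]>0
for lo,hi in((.024,.034),(.118,.135)):
    q=ok&(np.hypot(x-.469,y+.302)<.045)&(z>lo)&(z<hi); print(lo,q.sum(),cv2.minEnclosingCircle(np.float32(C[q][:,:2]*1000)),np.median(z[q]))
```

```text
[ 0.47030317 -0.30380263  0.26332645] [-3.14054383  0.00667641  2.95871497] [ 0.17112335 -0.01537581 -0.87776604] 0.6482660681322813
0.024 439 ((461.38104248046875, -299.1999206542969), 25.707868576049805) 0.03162577718360472
0.118 479 ((461.3030090332031, -299.54925537109375), 14.61310863494873) 0.12718879190271531
```

View pics/w6.png

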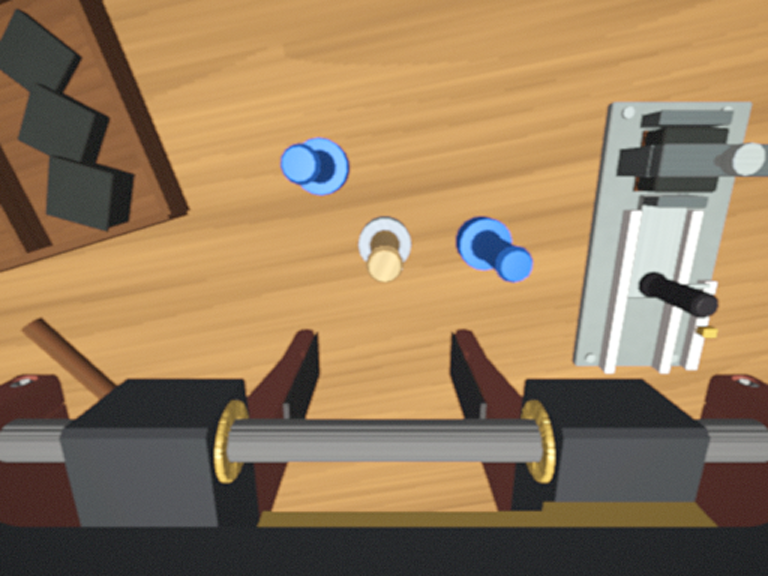

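The mallet stands upright where it was left: head centre (461,-299) and handle-top centre (461,-300) mm coincide. Next, hovering over the knob.

{"name": "jog_arm", "arguments": {"motion": [[0.5, [0.015, 0.05, 0], [0, 0, 0]], [0.5, [0.032, 0.105, 0], [0, 0, 0]], [0.5, [0.05, 0.16, 0], [0, 0, 0]], [0.5, [0.067, 0.215, 0], [0, 0, 0]], [0.5, [0.08, 0.255, -0.02], [0, 0, 0]], [0.5, [0.082, 0.265, -0.05], [0, 0, 0]], [0.5, [0.082, 0.265, -0.06], [0, 0, 0]], [0.5, [0.082, 0.265, -0.06], [0, 0, 0]], [0.5, [0.082, 0.265, -0.06], [0, 0, 0]]]}}

```text
time_s: 13.3
tcp_pos: [0.5511, -0.0387, 0.2004]
orientation: [3.142, 0.001, 2.957]
contact_force: [-0.1, 0.6, 0.5]
width: 0.5
```

Run:
```python
from h import *
s,f=wrist(); save(f,"w7.png",scale=1.5); np.savez("w7.npz",**f); print(s["tcp_pos"],s["orientation"],s["contact_force"],s["width"])
C=cloud(f); x,y,z=C[...,0],C[...,1],C[...,2]; ok=f["range_z"]>0
q=ok&(np.hypot(x-.552,y+.0385)<.03)&(z>.085)&(z<.11); print("knob",q.sum(),C[q].mean(0).round(4),cv2.minEnclosingCircle(np.float32(C[q][:,:2]*1000)))
q=ok&(z>.006)&(z<.018)&(abs(x-.52)<.2)&(abs(y)<.12); print("plate",cv2.minAreaRect(np.float32(C[q][:,:2]*1000)))
hsv=cv2.cvtColor(f["color"],cv2.COLOR_RGB2HSV); q=ok&(hsv[...,0]>18)&(hsv[...,0]<32)&(hsv[...,1]>150)&(z>.02)&(z<.05)&(abs(y)<.1); print("clip",q.sum(),C[q].mean(0).round(4),cv2.minAreaRect(np.float32(C[q][:,:2]*1000)))
for t in("knob_top","pointer","mark_line"): print(t,[(np.round(d["location"],1).tolist(),round(d["conf"],2)) for d in tip_of("wrist",t)][:3])
```

```text
[ 0.5510778  -0.03872023  0.2004052 ] [3.14154077e+00 9.82379280e-04 2.95686395e+00] [-0.09865989  0.64350509  0.53391992] 0.5000053585397329
knob 423 [ 0.5509 -0.0356  0.0979] ((552.5218505859375, -35.88114929199219), 11.718927383422852)
plate ((507.4601135253906, 6.80462646484375), (188.05606079101562, 302.78436279296875), 79.59708404541016)
clip 19 [0.6093 0.0155 0.032 ] ((609.0661010742188, 15.745487213134766), (6.456663131713867, 14.103954315185547), 17.137983322143555)
knob_top [([253.7, 191.7], 0.56)]
pointer [([301.8, 179.4], 0.85)]
mark_line [([297.3, 219.4], 0.57)]
```

View pics/w7.png

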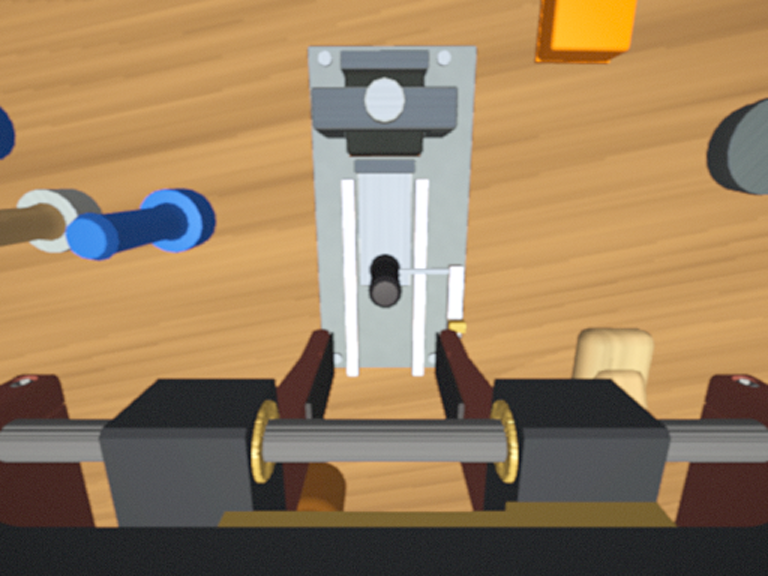

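Run:
```python
from h import *
f=dict(np.load("w7.npz")); im=f["color"][165:240,240:340,::-1]
cv2.imwrite("pics/w7c.png",cv2.resize(np.ascontiguousarray(im),None,fx=7,fy=7,interpolation=cv2.INTER_NEAREST))
ex=np.array([np.cos(np.radians(169.5)),np.sin(np.radians(169.5))]); ey=np.array([-ex[1],ex[0]])
P=atz(f,(299,180.5),.031); 
hsv=cv2.cvtColor(f["color"],cv2.COLOR_RGB2HSV); q=(hsv[...,0]>18)&(hsv[...,0]<32)&(hsv[...,1]>130); q[:200]=0;q[240:]=0;q[:,:280]=0;q[:,330:]=0
ij=np.argwhere(q); print(ij.min(0),ij.max(0),len(ij)); 
k=np.array([.5525,-.0365])
M=atz(f,(305,218),.036)
for n,X in(("P",P),("M",M)): print(n,X.round(4),"jig dx,dy from knob",((X[:2]-k)@ex).round(4),((X[:2]-k)@ey).round(4))
```

```text
[214 299] [222 310] 69
P [0.5629 0.0168 0.031 ] jig dx,dy from knob -0.0005 -0.0543
M [0.6126 0.0169 0.036 ] jig dx,dy from knob -0.0493 -0.0634
```

View pics/w7c.png

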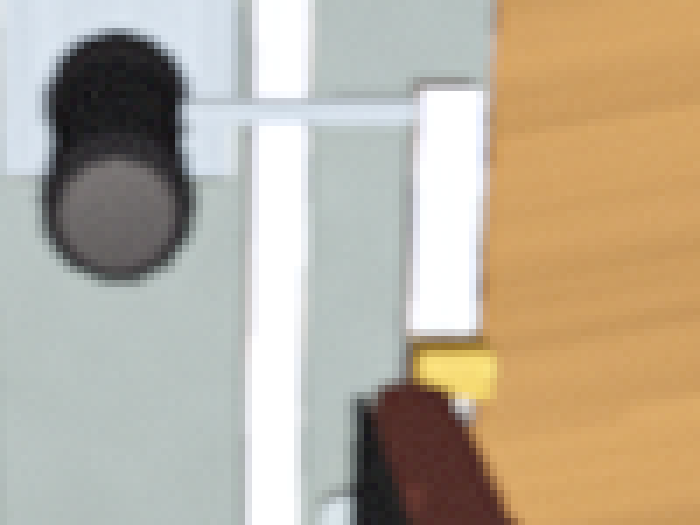

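{"name": "jog_arm", "arguments": {"motion": [[0.5, [0.001, 0.0025, -0.05], [0, 0, 0]], [0.5, [0.001, 0.0025, -0.1], [0, 0, 0]], [0.5, [0.001, 0.0025, -0.135], [0, 0, 0]], [0.5, [0.001, 0.0025, -0.141], [0, 0, 0]], [0.5, [0.001, 0.0025, -0.141], [0, 0, 0]], [0.1, [0.001, 0.0025, -0.141], [0, 0, 0]], [0.1, [0.001, 0.0025, -0.141], [0, 0, 0]], [0.1, [0.001, 0.0025, -0.141], [0, 0, 0]], [0.1, [0.001, 0.0025, -0.141], [0, 0, 0]]], "newtons": 55}}

```text
time_s: 14.62
tcp_pos: [0.5523, -0.0385, 0.0601]
orientation: [-3.139, 0.003, 2.956]
contact_force: [-2.5, -9.8, 4.7]
width: 0.258
```

The knob is gripped (22.7 mm). There is a 10 N side load in y, meaning the knob sits about 2-3 mm lower in y than commanded. I'll relieve that while pulling the first 42 mm, then look.

{"name": "jog_arm", "arguments": {"motion": [[0.1, [0.002, -0.0025, 0], [0, 0, 0]], [0.1, [0.01, -0.0045, 0], [0, 0, 0]], [0.1, [0.02, -0.006, 0], [0, 0, 0]], [0.1, [0.03, -0.008, 0], [0, 0, 0]], [0.1, [0.038, -0.0095, 0], [0, 0, 0]], [0.1, [0.0425, -0.0105, 0], [0, 0, 0]], [0.1, [0.0425, -0.0105, 0], [0, 0, 0]], [0.1, [0.0425, -0.0105, 0], [0, 0, 0]]], "newtons": 60}}

```text
time_s: 15.62
tcp_pos: [0.5931, -0.0461, 0.06]
orientation: [3.141, -0.002, 2.958]
contact_force: [-8.2, -0.5, 10.5]
width: 0.259
```

Run:
```python
from h import *
s,f=wrist(); save(f,"w8.png",crop=(180,130,380,280),scale=4); np.savez("w8.npz",**f); print(s["tcp_pos"],s["orientation"],s["contact_force"],s["width"])
for n in("scene","top"):
    g=grab_frame(n); np.savez(n+"8.npz",**g)
    c=(200,170,290,240) if n=="scene" else (235,165,325,235); save(g,n+"8.png",crop=c,scale=8)
for n in("wrist","top","scene"):
  for t in("pointer","mark_line"): print(n,t,[(np.round(d["location"],1).tolist(),round(d["conf"],2)) for d in tip_of(n,t)][:3])
```

```text
[ 0.59313146 -0.04609512  0.06004481] [ 3.14148722e+00 -1.66003450e-03  2.95823153e+00] [-8.21743404 -0.46919727 10.54692908] 0.25862612987757794
wrist pointer [([326.8, 221.1], 0.86)]
wrist mark_line [([326.3, 231.5], 0.83)]
top pointer []
top mark_line []
scene pointer [([257.0, 216.9], 0.5)]
scene mark_line [([256.9, 216.2], 0.52)]
```

View pics/w8.png

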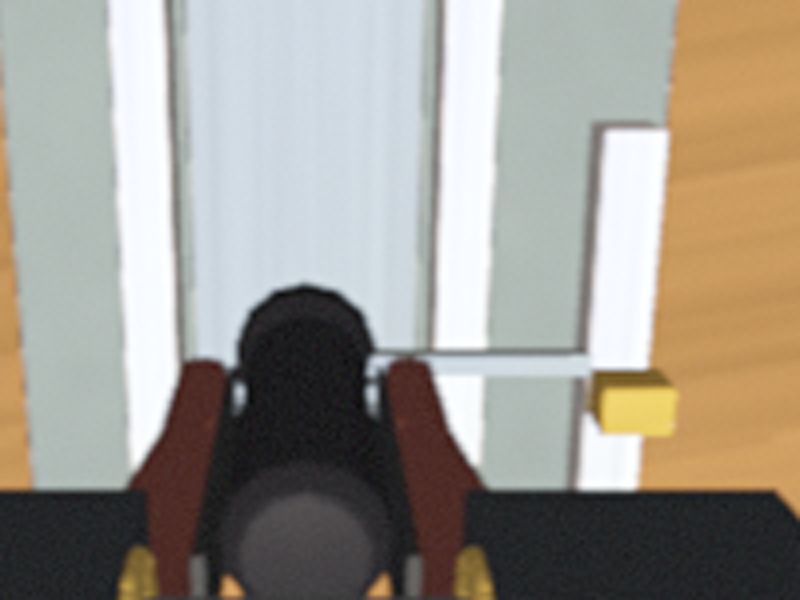

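View pics/scene8.png

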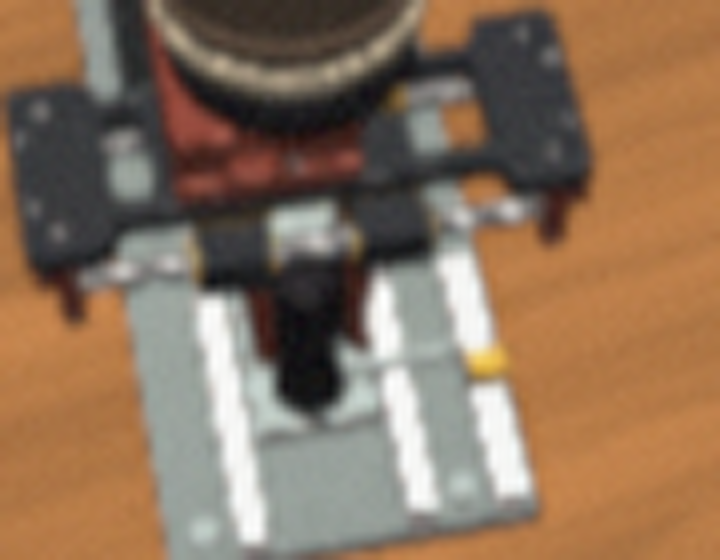

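View pics/top8.png

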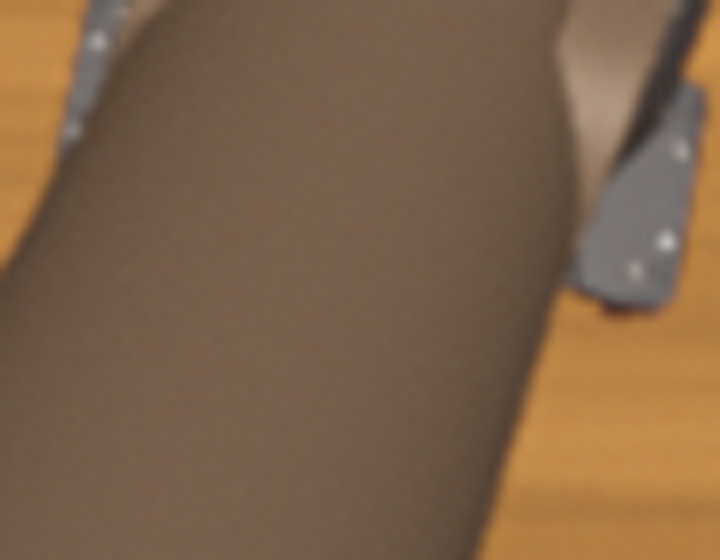

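The wrist crop shows the pointer bar with its tip at (590,365) and the clip's top face spanning rows 388-433 with its inner edge at column 601. The pointer is short of the mark. Computing the gap.

```bash
cat > gap.py <<'E'
from h import *
import sys
ex=np.array([np.cos(np.radians(169.5)),np.sin(np.radians(169.5))]); ey=np.array([-ex[1],ex[0]])
def jx(X,k=np.array([.5525,-.038])): return (((X[:2]-k)@ex*1000).round(2),((X[:2]-k)@ey*1000).round(2))
E
python3 - <<'E'
from gap import *
f=dict(np.load("w8.npz")); C=cloud(f)
for r in range(216,228): print(r,(C[r,300:326:5,2]*1000).round(1), f["color"][r,310].tolist(), f["color"][r,334].tolist())
for r in range(220,242): print(r,"clip z",(C[r,328:350:3,2]*1000).round(1), f["color"][r,340].tolist())
for zp in(.031,.033): print("pointer",zp,jx(atz(f,(327,221.2),zp)))
for zc in(.036,.033,.031): print("mark",zc,jx(atz(f,(330.2,232.6),zc)),"net",jx(atz(f,(326.3,231.5),zc)))
print("edges",jx(atz(f,(331,227),.036)),jx(atz(f,(331,238.3),.036)))
E
```

```text
216 [27.2 11.7 12.5 11.7 11.8 16.1] [170, 180, 175] [246, 249, 255]
217 [28.2 29.2 28.5 28.4 29.  30.7] [129, 137, 129] [247, 249, 255]
218 [31.  31.3 31.8 31.  32.2 30.5] [134, 138, 141] [247, 250, 255]
219 [33.5 31.3 31.  31.9 33.8 32.8] [189, 198, 203] [248, 250, 255]
220 [32.4 33.  32.3 32.5 32.4 32.4] [208, 218, 224] [249, 253, 255]
221 [32.2 33.  32.5 32.9 32.  32.3] [210, 220, 225] [241, 245, 252]
222 [32.6 32.9 32.  33.3 31.5 31.7] [210, 220, 225] [172, 169, 169]
223 [33.2 32.5 32.6 32.8 32.3 31.1] [203, 213, 219] [116, 87, 43]
224 [27.2 11.5 12.9 11.2 11.3 18.4] [181, 192, 190] [121, 95, 37]
225 [27.5 11.9 12.2 12.3 11.  19. ] [175, 186, 182] [118, 92, 41]
226 [27.7 11.  12.1 12.2 11.7 18.1] [175, 185, 181] [151, 120, 54]
227 [27.8 11.8 11.9 12.2 11.6 19.1] [175, 187, 182] [212, 179, 88]
220 clip z [22.6 22.9 22.8 23.4 23.9 -0.1 -0.6 -0.7] [255, 255, 255]
221 clip z [22.8 24.9 22.2 22.6 23.8 -0.1 -0.3 -0.3] [246, 250, 253]
222 clip z [25.2 26.2 26.4 25.3 25.8 25.7  1.  -1.3] [177, 173, 170]
223 clip z [26.3 27.6 27.5 27.9 28.3 27.7  0.1 -0.6] [117, 94, 46]
224 clip z [25.7 2
[... 1011 characters left out ...]
7, 140]
239 clip z [24.2 24.6 24.6 22.2 23.2 -1.1  0.5 -1.1] [225, 205, 187]
240 clip z [23.7 23.7 25.  23.8 23.6  0.6  0.5 -1.1] [214, 192, 177]
241 clip z [24.2 23.3 24.2 23.3  0.2  0.3  0.1 -0.7] [206, 179, 159]
pointer 0.031 (np.float64(-42.19), np.float64(-55.8))
pointer 0.033 (np.float64(-41.4), np.float64(-55.23))
mark 0.036 (np.float64(-49.39), np.float64(-57.45)) net (np.float64(-48.5), np.float64(-54.45))
mark 0.033 (np.float64(-50.72), np.float64(-58.35)) net (np.float64(-49.81), np.float64(-55.31))
mark 0.031 (np.float64(-51.61), np.float64(-58.96)) net (np.float64(-50.69), np.float64(-55.88))
edges (np.float64(-44.85), np.float64(-57.71)) (np.float64(-54.06), np.float64(-58.41))
```

The clip top spans -44.1..-54.2 mm (10 mm, as described), so the mark is at -49.15 mm and the pointer is at -41.5 mm: about 7.6 mm to go. I'll move that plus a little for give.

{"name": "jog_arm", "arguments": {"motion": [[0.1, [0.003, -0.0006, 0.0005], [0, 0, 0]], [0.1, [0.006, -0.0011, 0.001], [0, 0, 0]], [0.1, [0.0077, -0.0014, 0.001], [0, 0, 0]], [0.1, [0.0077, -0.0014, 0.001], [0, 0, 0]], [0.1, [0.0077, -0.0014, 0.001], [0, 0, 0]], [0.1, [0.0077, -0.0014, 0.001], [0, 0, 0]]]}}

```text
time_s: 16.82
tcp_pos: [0.5996, -0.0473, 0.0601]
orientation: [-3.141, -0.004, 2.958]
contact_force: [-8.4, -2.1, 5.5]
width: 0.26
```

```bash
cat > look.py <<'E'
from gap import *
import sys
n=sys.argv[1]
s,f=wrist(); save(f,n+".png",crop=(270,190,370,265),scale=8); np.savez(n+".npz",**f); print(s["time_s"],s["tcp_pos"],s["orientation"],s["contact_force"],s["width"])
g=grab_frame("scene"); save(g,n+"s.png",crop=(235,195,285,235),scale=14)
for t in("pointer","mark_line"): 
    L=[d["location"] for d in tip_of("wrist",t)][:2]; print(t,[np.round(l,1).tolist() for l in L],[jx(atz(f,l,.031)) for l in L])
C=cloud(f)
for r in range(214,245): print(r,"ptr z",(C[r,306:326:4,2]*1000).round(1), f["color"][r,314].tolist(),"| clip",(C[r,332:346:4,2]*1000).round(1), f["color"][r,336].tolist())
E
python3 look.py w9
```

```text
16.825 [ 0.59958341 -0.04731535  0.06011983] [-3.14129073 -0.0041046   2.95825227] [-8.41124393 -2.06194692  5.52017585] 0.2604687334202914
pointer [[329.2, 219.3], [256.3, 266.2]] [(np.float64(-47.16), np.float64(-57.34)), (np.float64(-87.32), np.float64(-1.84))]
mark_line [[326.9, 223.3]] [(np.float64(-50.42), np.float64(-55.83))]
214 ptr z [12.1 12.3 10.6 11.8 11. ] [178, 188, 184] | clip [24.6 26.5 25.8 25.5] [186, 182, 178]
215 ptr z [11.3 12.1 12.3 11.5 12.3] [179, 189, 186] | clip [27.2 27.8 28.  27.7] [127, 104, 64]
216 ptr z [10.7 12.3 11.4 11.2 11.8] [172, 183, 178] | clip [29.7 30.4 29.3 30.9] [119, 94, 40]
217 ptr z [28.4 27.7 28.2 27.9 28.3] [141, 149, 144] | clip [31.4 31.8 31.9 33. ] [122, 96, 45]
218 ptr z [31.4 30.4 29.8 30.2 32. ] [137, 141, 142] | clip [34.1 34.6 34.4 33.5] [160, 127, 60]
219 ptr z [32.3 32.5 32.2 32.6 31.8] [186, 197, 201] | clip [34.7 35.6 34.9 34.4] [218, 185, 91]
220 ptr z [33.  32.2 32.4 32.6 31.7] [209, 219, 225] | clip [35.1 35.3 36.  35.6] [238, 211, 110]
221 ptr z [33.8 32.5 31.3 32.8 33.1] [210, 220, 225] | clip [37.  35.2 35.6 36. ] [240
[... 1565 characters left out ...]
246, 249, 251]
238 ptr z [11.9 11.  10.6 11.8 11.9] [174, 185, 180] | clip [22.5 23.2 23.7  0.2] [247, 249, 252]
239 ptr z [11.2 12.1 11.3 11.9 12.1] [175, 185, 181] | clip [23.3 24.5 22.8 -0.3] [247, 249, 251]
240 ptr z [10.4 11.  12.2 12.  12.6] [175, 185, 180] | clip [24.2 23.7 22.4  0.4] [247, 250, 252]
241 ptr z [11.8 12.4 11.3 11.6 12.3] [175, 184, 180] | clip [23.1 22.2 22.4 -0.9] [248, 251, 252]
242 ptr z [12.4 11.6 11.9 12.4 12.4] [176, 186, 182] | clip [24.2 24.2 -0.6 -0.1] [249, 251, 253]
243 ptr z [11.2 11.7 12.6 11.9 12.8] [177, 187, 182] | clip [25.1 23.4 -0.9  0.9] [249, 251, 253]
244 ptr z [11.6 10.7 11.5 11.  13.1] [175, 186, 182] | clip [23.  23.4  0.3 -0.3] [249, 252, 253]
```

View pics/w9.png

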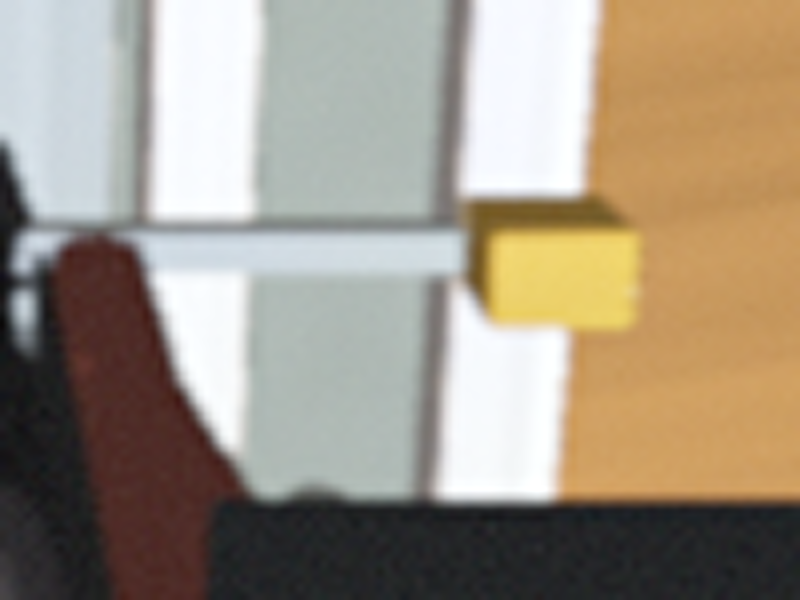

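View pics/w9s.png

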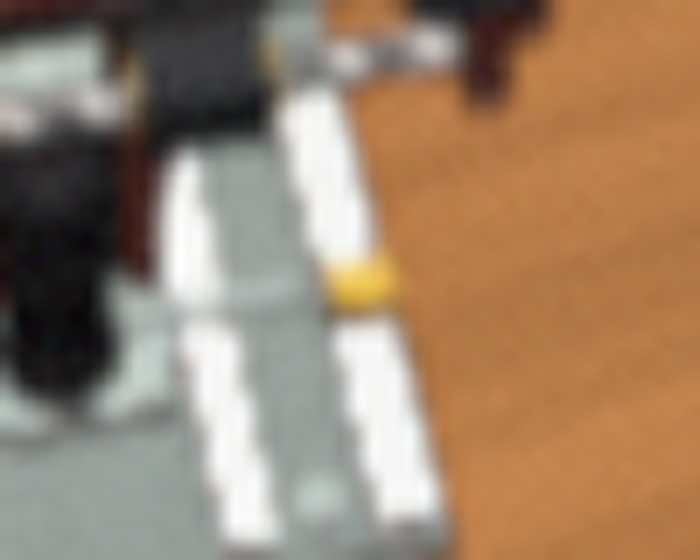

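Run:
```python
from gap import *
f=dict(np.load("w9.npz"))
print("ptr",jx(atz(f,(327.5,221.3),.0325)),"mark",jx(atz(f,(331,224.3),.036)),jx(atz(f,(331,224.3),.0355)),"edges",jx(atz(f,(331,218.3),.036)),jx(atz(f,(331,230.3),.036)))
print("front edges: ptr low",jx(atz(f,(327.5,218.5),.0325)),"rear",jx(atz(f,(327.5,223.9),.0325)))
# row of jig-y line at tool: project slope
a=atz(f,(327.5,221.3),.0325); b=a.copy(); b[:2]+=ey*.02; print(proj(f,a),proj(f,b))
```

```text
ptr (np.float64(-48.2), np.float64(-55.74)) mark (np.float64(-49.21), np.float64(-57.52)) (np.float64(-49.42), np.float64(-57.67)) edges (np.float64(-44.45), np.float64(-57.16)) (np.float64(-54.04), np.float64(-57.89))
front edges: ptr low (np.float64(-45.94), np.float64(-55.57)) rear (np.float64(-50.31), np.float64(-55.89))
[327.5 221.3] [301.10045569 221.27603669]
```

The pointer is about 1.1 mm short of the mark. One more nudge.

{"name": "jog_arm", "arguments": {"motion": [[0.1, [0.0013, -0.0002, 0], [0, 0, 0]], [0.1, [0.0013, -0.0002, 0], [0, 0, 0]], [0.1, [0.0013, -0.0002, 0], [0, 0, 0]], [0.1, [0.0013, -0.0002, 0], [0, 0, 0]]]}}

```text
time_s: 17.52
tcp_pos: [0.6008, -0.0475, 0.0601]
orientation: [-3.141, -0.004, 2.958]
contact_force: [-10.2, -0.6, 5.7]
width: 0.254
```

```bash
python3 look.py w10 | grep -E "^(1|2)[0-9.]* (\[|ptr)|pointer|mark" | head -24
```

```text
17.525 [ 0.60078353 -0.04752434  0.06010532] [-3.14128766 -0.00430875  2.95823489] [-10.17857754  -0.55503671   5.70758263] 0.2543827146000437
pointer [[328.0, 224.0]] [(np.float64(-52.2), np.float64(-56.72))]
mark_line [[325.8, 221.6]] [(np.float64(-50.24), np.float64(-54.89))]
214 ptr z [11.3 11.2 12.3 11.7 12.4] [178, 188, 185] | clip [28.4 29.  29.1 28.2] [119, 92, 42]
215 ptr z [10.9 12.  11.5 11.8 12.2] [178, 189, 184] | clip [31.7 31.1 30.7 30.7] [121, 95, 41]
216 ptr z [11.7 12.1 10.9 10.1 11.1] [174, 184, 179] | clip [34.1 34.1 33.4 32.7] [132, 104, 47]
217 ptr z [28.7 28.  28.5 28.8 28.6] [141, 147, 144] | clip [33.9 35.  35.9 34.8] [182, 150, 69]
218 ptr z [31.6 30.5 31.1 31.7 30.8] [136, 143, 143] | clip [35.7 34.9 35.1 35.7] [229, 199, 101]
219 ptr z [33.2 33.2 33.  33.2 32.3] [189, 198, 203] | clip [35.2 36.2 35.8 35.4] [240, 214, 115]
220 ptr z [32.1 32.8 31.8 32.7 33.2] [210, 220, 225] | clip [35.  35.7 36.6 35.7] [240, 215, 114]
221 ptr z [32.1 32.6 33.1 31.8 33.2] [208, 219, 224] | clip [35.4 35.3 35.3 34.9] [240, 213, 112]
222 ptr z [33.5 34.3 33.  32.4 33. ] [210,
[... 530 characters left out ...]
[235, 206, 98]
228 ptr z [11.9 12.7 10.6 12.3 11.2] [174, 184, 180] | clip [35.8 35.2 36.  36.2] [234, 206, 118]
229 ptr z [12.  11.9 11.4 10.9 11.6] [174, 183, 178] | clip [35.4 34.9 35.7 35.7] [233, 217, 193]
230 ptr z [10.9 11.4 10.9 11.8 11.9] [173, 183, 178] | clip [24.  23.4 23.4 -0.3] [242, 244, 248]
231 ptr z [11.  11.6 13.1 11.7 12.1] [174, 184, 179] | clip [23.5 24.3 24.4 -0.6] [246, 250, 254]
232 ptr z [11.4 12.3 12.3 11.4 12.1] [173, 183, 179] | clip [23.1 23.7 23.7 -0.7] [245, 248, 250]
233 ptr z [11.6 11.5 11.3 11.3 11.9] [174, 184, 179] | clip [23.3 23.2 22.8 -0.7] [245, 248, 250]
234 ptr z [11.7 11.3 10.7 12.1 11.2] [174, 184, 178] | clip [23.1 22.3 22.5 -0.7] [246, 249, 251]
```

View pics/w10.png

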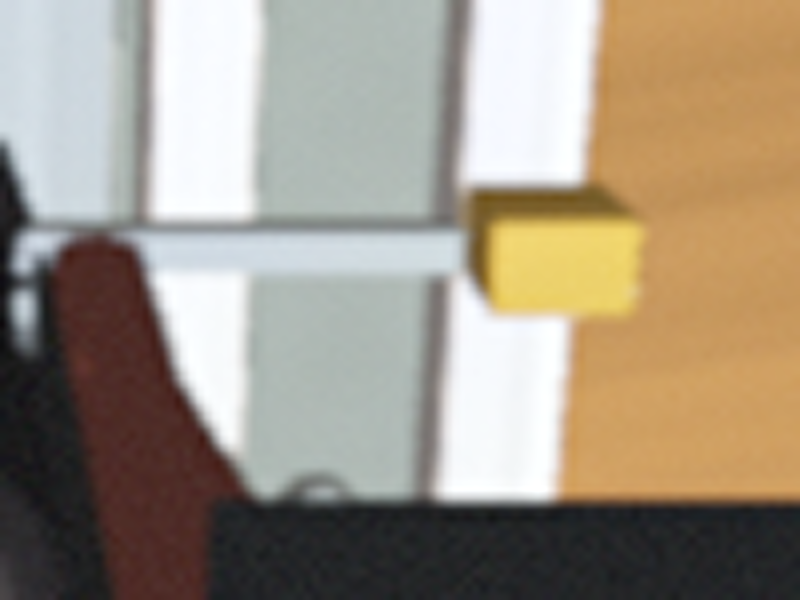

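Run:
```python
from gap import *
f=dict(np.load("w10.npz"))
print("ptr",jx(atz(f,(327.5,221.3),.0325)),"mark",jx(atz(f,(331,222.9),.036)),jx(atz(f,(331,222.9),.0355)))
```

```text
ptr (np.float64(-49.41), np.float64(-55.75)) mark (np.float64(-49.3), np.float64(-57.44)) (np.float64(-49.5), np.float64(-57.59))
```

{"name": "jog_arm", "arguments": {"motion": [[0.1, [0.0002, 0, 0], [0, 0, 0]], [0.1, [0.0002, 0, 0], [0, 0, 0]], [0.1, [0.0002, 0, 0], [0, 0, 0]], [0.1, [0.0002, 0, 0], [0, 0, 0]], [0.1, [0.0002, 0, 0], [0, 0, 0]], [0.1, [0.0002, 0, 0], [0, 0, 0]], [0.1, [0.0002, 0, 0], [0, 0, 0]], [0.1, [0.0002, 0, 0], [0, 0, 0]]]}}

```text
time_s: 18.73
tcp_pos: [0.6009, -0.0476, 0.0601]
orientation: [-3.141, -0.005, 2.958]
contact_force: [-9.7, -0.9, 6.1]
width: 0.26
```

```bash
python3 look.py w11 | grep -E "^(1|2)[0-9.]* (\[|ptr)|pointer|mark" | head -20
python3 - <<'E'
from gap import *
f=dict(np.load("w11.npz")); save(f,"w11f.png",scale=1.3); g=grab_frame("scene"); save(g,"s11.png",scale=1.5)
E
```

```text
18.725 [ 0.60086536 -0.04755769  0.06009919] [-3.14125621 -0.00453063  2.95822753] [-9.71174926 -0.91341549  6.14605373] 0.26041904596324966
pointer [[328.6, 221.6]] [(np.float64(-50.31), np.float64(-57.01))]
mark_line [[326.8, 220.6]] [(np.float64(-49.5), np.float64(-55.58))]
214 ptr z [11.6 11.5 11.9 12.9 12.3] [178, 188, 184] | clip [28.8 28.5 28.6 28.5] [118, 93, 40]
215 ptr z [11.8 10.7 11.6 11.1 11.7] [179, 189, 184] | clip [31.6 30.9 30.5 31.8] [120, 92, 39]
216 ptr z [12.6 11.7 12.2 10.7 11.5] [171, 182, 176] | clip [33.9 33.2 34.  33.9] [144, 114, 48]
217 ptr z [28.6 27.9 29.2 28.6 28. ] [141, 148, 143] | clip [35.5 34.8 36.6 34.2] [196, 162, 77]
218 ptr z [31.  30.6 30.5 32.9 30.8] [137, 141, 142] | clip [34.5 35.2 35.4 36. ] [232, 203, 104]
219 ptr z [33.7 32.  32.4 32.2 32. ] [187, 197, 200] | clip [34.3 35.  35.2 35.8] [240, 213, 111]
220 ptr z [31.7 33.6 33.6 32.2 32. ] [209, 219, 224] | clip [34.9 34.4 35.7 35.2] [240, 212, 113]
221 ptr z [32.3 32.1 32.7 32.1 32.7] [208, 219, 224] | clip [35.4 35.9 36.  35.1] [238, 212, 110]
222 ptr z [32.5 32.6 32.1 33.6 32.6] [209, 220, 225] | clip [36.1 35.6 35.8 35.4] [237, 210, 109]
223 ptr z [32.4 32.8 32.3 31.7 33.3] [205, 215, 219] | clip [36.2 34.1 36.1 36.1] [237, 209, 109]
224 ptr z [11.9 11.7 10.6 10.7 11.8] [187, 197, 197] | clip [36.9 35.2 35.6 35.6] [236, 209, 108]
225 ptr z [11.1 11.6 11.8 10.8 12. ] [175, 185, 181] | clip [37.  35.6 36.3 36.3] [236, 209, 107]
226 ptr z [11.2 11.4 11.5 10.5 11.3] [173, 183, 179] | clip [36.1 35.3 35.2 35.8] [236, 208, 106]
227 ptr z [10.  11.8 11.2 11.5 11.1] [175, 186, 180] | clip [35.3 36.5 36.1 35. ] [236, 208, 104]
228 ptr z [12.2 12.  12.  10.3 11.6] [175, 185, 180] | clip [35.2 35.1 36.5 35.4] [235, 211, 137]
229 ptr z [11.3 11.3 10.9 11.3 11.2] [173, 183, 178] | clip [35.3 35.6 34.9 35.1] [237, 226, 211]
230 ptr z [11.1 11.1 11.5 11.1 11.5] [175, 185, 180] | clip [23.2 24.6 25.3 -0.8] [243, 246, 249]
```

View pics/s11.png

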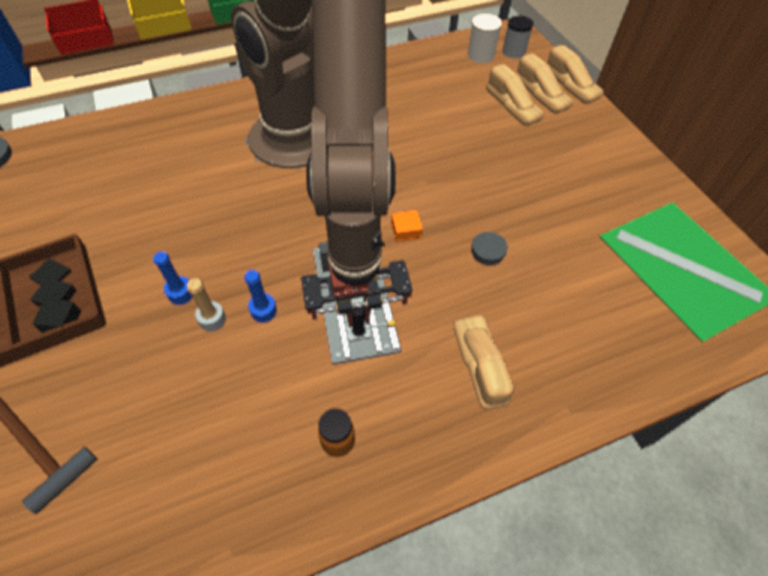

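View pics/w11f.png

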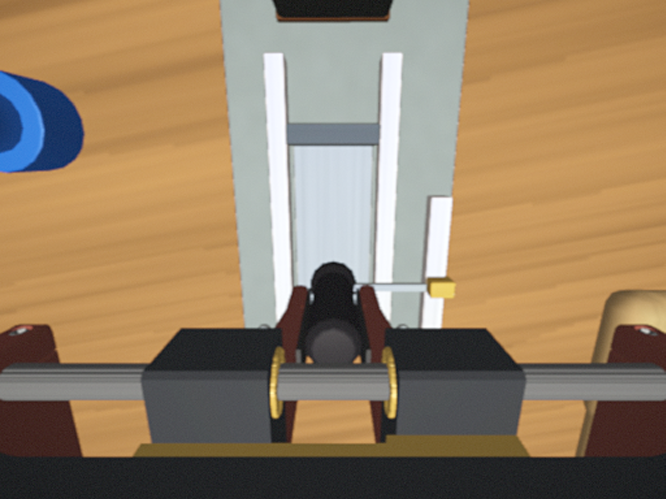

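The pointer is within about 0.3 mm of the mark and steady over 1.2 s. The heel block is in its nest, seen at (333,10) in the wrist view, and the mallet is standing at (208,310) in the scene. Handing in.

Run:
```python
from h import *
print(ctrl.job_done()); s=ctrl.get_state(); print(s["time_s"],s["tcp_pos"],s["contact_force"],s["width"])
```

```text
the job is handed in; nothing more can be done
None
the job is handed in; nothing more can be done
```

The job is done and handed in at about 19 s on the robot's clock, with the arm still holding the knob.

- **Punch:** I took the steel-headed, wooden-handled mallet from between the two blue ones and pressed the punch to its hard stop. At the end, 25 N more force gave only 0.4 mm more travel. It sprang back to about 105 mm. This was a steady push rather than a sharp blow.
- **Mallet:** I set it back on the bench near where it came from and let go. It stands upright: the wrist camera put the head and the handle top at the same centre.
- **Slide:** I pulled the slide out about 49 mm by its knob with a 60 N grip. The last wrist picture puts the pointer within about 0.3 mm of the mark, steady over 1.2 s.

**Checks that disagreed:**
- The trained networks put the pointer about 0.8 mm past the mark in the last picture.
- The cameras differed from each other by up to about 6 mm in absolute position, so I set the final alignment only from the wrist picture, where pointer and clip show together.

In the last pictures the heel block is in its nest, and the clip, tin, jar and shoe last are where they were. I saw no sign of a force limit being passed; the highest reading in the move reports was about 42 N, with the mallet on the punch.

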